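# Line up the intake trumpets by height

## Robot

A 7-joint arm with a two-finger parallel gripper is mounted at the origin on the work surface. World frame = base frame: x ahead of the robot, y to its left, z up, the work surface at z = 0. Lengths are in m, angles in rad, forces in N, time in s.
With the tool pointing down it reaches from about 0.4 to 0.9 m from the base axis. Payload 5.6 kg.
Tool frame: the origin (TCP) lies where the fingers leave the gripper's body, on its centre line; the fingertips stand 88 mm ahead of it and the grasp point (between the pads) lies 69 mm ahead of it; z points along the fingers, y is the direction in which the jaws open and shut (so a half turn about z gives the same grasp; the last joint's range is limited). The gripper opens to 92 mm and grips with 3 to 60 N. Pads are 20 mm wide; open, the fingers measure 128 mm over their backs; the gripper's body (75 mm by 189 mm) begins 69 mm behind the grasp point.
Start: joints at [-0.043, 0.468, -0.012, 1.603, 0.006, 1.071, -0.056], TCP at [0.65, -0, 0.303] pointing down, gripper open.
Joint ranges: [-2.53, 2.53], [-0.31, 2.02], [-1.57, 1.55], [0.28, 2.44], [-1.29, 4.43], [0.15, 1.84], [-2.92, 2.92]. Speed limits (rad/s): [2.57, 2.57, 3.14, 3.14, 3.14, 3.14, 3.14].

## Interface

Orientations are given as a unit quaternion [x, y, z, w].
In Python, from workcell import bot, vision, models gives the robot as it stands. The module is installed in compiled form; this text tells all that it offers.
- The arm moves only by the tool carry_out, never from a script. Its argument "deltas" is a list of rows, each an object with "xyz": the shift along the tool's x, y, z in m, a list of three; "yaw": the turn about the tool's z in degrees; "claw": the opening, from 0 (shut) to 1 (fully open). In form: [{"xyz": [dx, dy, dz], "yaw": yaw, "claw": claw}, ...]. A call has 1 to 20 rows; each row is the pose to reach, as a shift and turn from the pose commanded when the call began, along the tool's axes at that moment; what a row does not reach only later rows make up. A row lasts 1/12 s, in which the tool goes at most 41.7 mm and 7.16 degrees, less where a joint would pass 70% of its speed; a pose out of reach is approached as far as the arm can. A call with a gripper value outside its range is refused whole. The fingers move at their own pace and stop on an object; "grip_force" is the grip in N (left out, the last holds). Time passes only in rows, so rows that repeat a pose let the fingers close. It gives the time, the measured TCP pose, the force and the opening at its end, in the units of the state.
- bot.get_obs(): the state, without advancing time (a new reading comes with each control period).
- vision.get_image(name): name is "scene" or "side" or "wrist"; returns the picture (420x560x3 uint8, blue, green, red); there is no depth.
- vision.get_calibration(name): a dict with "K" (3x3 intrinsics, pixels), "R" (3x3) and "t" (3): a world point X has camera coordinates R X + t. Camera axes: x right, y down, z forward; pixel columns grow to the right and rows downward; lengths in m; the calibration is good to about 2 mm. A picture is of the moment at which its call begins: read the wrist's pose just before it. get_calibration takes no time and is no camera call; for the wrist camera it gives the pose at the moment of the call.
- bot.finish_job(): hands the job in, once; it reports no verdict.
Trained networks look in the newest picture that a camera, given by its name, has taken for a name from the list of things; names that differ only in an ending like _2 or _b are one class to them, and where a whole thing is asked for, a point or a joint stands for the part that bears it (a point fixed in the world has none). Each returns a list of dicts, best first, with "p" (0 to 1); they miss things now and then, are a little off and sometimes report something else, mostly with a low value. They report only what shows in the picture. A call takes as long as a camera call. They do not tell look-alikes from the thing itself.
- models.find_in(camera, target): "bbox" ([left, top, right, bottom] in pixels, round what is visible of it).
- models.silhouettes(camera, target): "mask" (420x560 bool, what is visible of it) and "bbox" ([left, top, right, bottom] in pixels, round what is visible of it).
The state is a dict: "time_s": time; "joints": joint angles; "joint_vel": joint speeds; "tau": joint torques, N m; "eef_pos": TCP position; "ee_rot": TCP orientation; "ft_force": force on the tool from outside, world axes, zero at the start; "torque": the same for the moment, N m; "opening": finger opening in m.
Only numpy, scipy, OpenCV 4.12 (cv2) and the standard library are available. Lean on these libraries where they do the work, as an engineer would, in place of code of your own. Each camera call takes 0.05 s, during which the arm holds its last target. There are 200 camera calls.

## Task

Stand the four intake trumpets on the round rubber pads of the layout strip, one centred on each pad, bell foot down as they stand now, in order of height: the shortest on the pad next to the steel end block, the tallest on the pad farthest from it. Leave the carburettor casting where it stands, and let go of everything at the end.

Things in the scene. Friction and masses are not known exactly. Their poses are not given: they have to be found in the camera images.
- trumpet_40: intake trumpet of bare aluminium, 40 mm tall: an open tube, 44 mm outside and 36 mm inside diameter, with a stepped bell foot (60 mm diameter up to 5 mm height, 50 mm up to 12 mm). Loose, foot down, 60 to 170 g. The four differ only in height (40, 56, 72, 88 mm). Origin: centre of its underside; z up its axis. Grip it across the tube near the top
- trumpet_56: intake trumpet of bare aluminium, 56 mm tall: an open tube, 44 mm outside and 36 mm inside diameter, with a stepped bell foot (60 mm diameter up to 5 mm height, 50 mm up to 12 mm). Loose, foot down, 60 to 170 g. The four differ only in height (40, 56, 72, 88 mm). Origin: centre of its underside; z up its axis. Grip it across the tube near the top
- trumpet_72: intake trumpet of bare aluminium, 72 mm tall: an open tube, 44 mm outside and 36 mm inside diameter, with a stepped bell foot (60 mm diameter up to 5 mm height, 50 mm up to 12 mm). Loose, foot down, 60 to 170 g. The four differ only in height (40, 56, 72, 88 mm). Origin: centre of its underside; z up its axis. Grip it across the tube near the top
- trumpet_88: intake trumpet of bare aluminium, 88 mm tall: an open tube, 44 mm outside and 36 mm inside diameter, with a stepped bell foot (60 mm diameter up to 5 mm height, 50 mm up to 12 mm). Loose, foot down, 60 to 170 g. The four differ only in height (40, 56, 72, 88 mm). Origin: centre of its underside; z up its axis. Grip it across the tube near the top
- pad_a: black round rubber pad, 64 mm diameter, 4 mm thick, fixed on the plywood layout strip (90 by 410 mm, 12 mm thick, beyond the trumpets), number 1 of 4 in the row along it (a, b, c, d), 80 mm between centres. Origin: centre of its underside (so its top is 4 mm higher); its y axis runs along the row, z up
- pad_b: black round rubber pad, 64 mm diameter, 4 mm thick, fixed on the plywood layout strip (90 by 410 mm, 12 mm thick, beyond the trumpets), number 2 of 4 in the row along it (a, b, c, d), 80 mm between centres. Origin: centre of its underside (so its top is 4 mm higher); its y axis runs along the row, z up
- pad_c: black round rubber pad, 64 mm diameter, 4 mm thick, fixed on the plywood layout strip (90 by 410 mm, 12 mm thick, beyond the trumpets), number 3 of 4 in the row along it (a, b, c, d), 80 mm between centres. Origin: centre of its underside (so its top is 4 mm higher); its y axis runs along the row, z up
- pad_d: black round rubber pad, 64 mm diameter, 4 mm thick, fixed on the plywood layout strip (90 by 410 mm, 12 mm thick, beyond the trumpets), number 4 of 4 in the row along it (a, b, c, d), 80 mm between centres. Origin: centre of its underside (so its top is 4 mm higher); its y axis runs along the row, z up
- end_block: dark steel block fixed upright across one end of the strip, 80 by 22 mm, 40 mm tall, with two bright screw heads on top; its centre is 68 mm from that of the nearest pad, which may be pad_a or pad_d. The other end of the strip has only a flat wooden cap, 4 mm thick. Origin: centre of its underside
- carburettor: carburettor casting, about 100 by 105 mm over its bosses, 84 mm tall, 0.9 kg, aluminium with brass fittings, standing loose on the bench to the robot's left of the trumpets. Origin: centre of its underside. To be left alone
Things that resemble listed ones, but are neither listed nor needed, are in the scene too. What is shaped like the trumpet_88 but red is not meant.

How it is judged:
At the end, for the whole second after the job is handed in: Each trumpet stands upright (within 0.1 rad) and at rest on its own pad, its axis within 12 mm of the pad's centre, in order of height from the end block: 40, 56, 72, 88 mm (((horizontal distance between end_block and pad_a below 0.12 m and horizontal distance between trumpet_40 and pad_a below 0.012 m and z of trumpet_40 in the frame of pad_a between 0.001 and 0.008 m and horizontal distance between trumpet_56 and pad_b below 0.012 m and z of trumpet_56 in the frame of pad_b between 0.001 and 0.008 m and horizontal distance between trumpet_72 and pad_c below 0.012 m and z of trumpet_72 in the frame of pad_c between 0.001 and 0.008 m and horizontal distance between trumpet_88 and pad_d below 0.012 m and z of trumpet_88 in the frame of pad_d between 0.001 and 0.008 m) or (horizontal distance between end_block and pad_d below 0.12 m and horizontal distance between trumpet_40 and pad_d below 0.012 m and z of trumpet_40 in the frame of pad_d between 0.001 and 0.008 m and horizontal distance between trumpet_56 and pad_c below 0.012 m and z of trumpet_56 in the frame of pad_c between 0.001 and 0.008 m and horizontal distance between trumpet_72 and pad_b below 0.012 m and z of trumpet_72 in the frame of pad_b between 0.001 and 0.008 m and horizontal distance between trumpet_88 and pad_a below 0.012 m and z of trumpet_88 in the frame of pad_a between 0.001 and 0.008 m)) and angle between each of trumpet_40, trumpet_56, trumpet_72, trumpet_88's own z axis and vertical below 0.1 rad and linear speed of each of trumpet_40, trumpet_56, trumpet_72, trumpet_88 below 0.02 m/s); the robot touches nothing.
It fails at once if the carburettor casting is moved by more than 15 mm (distance of carburettor from where it was at the start of the episode above 0.015 m).
It also fails if it takes over 96 s, if anything falls off the work surface, if the arm or the gripper's body presses on something with over 40 N, if the wrist force passes 120 N, or if a joint passes its speed limit or range.

## Working session

There is one attempt and no reset: what is moved stays moved. The work goes in short steps, Python scripts to look and compute and a tool call to move; the robot and the scene stay as the last step left them, time stands still between calls to the robot, and variables do not carry over. Pictures are saved under pics/ and viewed, about 12 in all and at most 16, crops included, and the job is handed in when it is done.

Besides the shell and the picture viewer there is one more tool, called as a command line: name --argument value ..., lists and objects as JSON in quotes. carry_out: Moves the arm, as the interface text tells. Its arguments: {"type":"object","properties":{"deltas":{"type":"array","items":{"type":"object","properties":{"xyz":{"type":"array","items":{"type":"number"}},"yaw":{"type":"number"},"claw":{"type":"number"}}}},"grip_force":{"type":"number"}},"required":["deltas"]}

```bash
mkdir -p pics; python3 - <<'E'
from workcell import bot, vision, models
import cv2,numpy as np
o=bot.get_obs(); print({k:np.round(o[k],3) for k in ('time_s','eef_pos','ee_rot','opening')})
for c in ('scene','side','wrist'):
    im=vision.get_image(c); cv2.imwrite(f'pics/{c}0.png',im)
    k=vision.get_calibration(c); print(c,np.round(k['K'],1).tolist(),np.round(k['R'],3).tolist(),np.round(k['t'],3), np.round(-np.array(k['R']).T@k['t'],3))
    for t in ('trumpet_40','trumpet_88','pad_a','end_block','carburettor'):
        print(c,t,[(round(float(d['p']),2),np.round(d['bbox']).astype(int).tolist()) for d in models.find_in(c,t)])
E
```

```text
{'time_s': np.float64(0.0), 'eef_pos': array([ 0.65 , -0.   ,  0.302]), 'ee_rot': array([ 0.707,  0.707, -0.001, -0.001]), 'opening': np.float64(0.092)}
scene [[384.8, 0.0, 284.2], [0.0, 384.8, 204.9], [0.0, 0.0, 1.0]] [[-0.724, 0.69, 0.006], [0.45, 0.479, -0.754], [-0.523, -0.543, -0.657]] [ 0.317 -0.255  1.136] [0.938 0.52  0.552]
scene trumpet_40 [(0.96, [343, 196, 378, 248]), (0.92, [341, 160, 366, 206]), (0.81, [241, 143, 267, 172]), (0.56, [282, 178, 310, 207]), (0.56, [202, 114, 229, 147])]
scene trumpet_88 [(0.96, [343, 196, 378, 248]), (0.92, [341, 160, 366, 206]), (0.81, [241, 143, 267, 172]), (0.56, [282, 178, 310, 207]), (0.56, [202, 114, 229, 147])]
scene pad_a [(0.9, [193, 184, 218, 199]), (0.71, [224, 220, 259, 246]), (0.66, [209, 197, 237, 221])]
scene end_block [(0.96, [264, 251, 309, 298])]
scene carburettor [(0.76, [384, 246, 452, 318]), (0.56, [210, 201, 234, 222])]
side [[379.5, 0.0, 274.5], [0.0, 379.5, 215.0], [0.0, 0.0, 1.0]] [[0.998, -0.058, -0.001], [-0.035, -0.576, -0.817], [0.046, 0.815, -0.577]] [-0.494  0.088  0.735] [ 0.462 -0.577  0.496]
side trumpet_4
[... 452 characters left out ...]
side end_block [(0.71, [316, 172, 351, 187])]
side carburettor [(0.88, [246, 130, 283, 167])]
wrist [[351.0, 0.0, 278.0], [0.0, 351.0, 212.3], [0.0, 0.0, 1.0]] [[1.0, -0.001, -0.0], [-0.0, -0.961, 0.275], [-0.001, -0.275, -0.961]] [-0.65  -0.032  0.392] [0.65  0.077 0.385]
wrist trumpet_40 [(0.92, [75, 239, 141, 301]), (0.75, [117, 381, 146, 418]), (0.61, [3, 9, 23, 72]), (0.57, [63, 98, 134, 155])]
wrist trumpet_88 [(0.92, [75, 239, 141, 301]), (0.75, [117, 381, 146, 418]), (0.61, [3, 9, 23, 72]), (0.57, [63, 98, 134, 155])]
wrist pad_a [(0.92, [216, 232, 272, 285]), (0.91, [228, 84, 288, 147]), (0.89, [220, 164, 279, 221]), (0.89, [233, 0, 298, 66])]
wrist end_block []
wrist carburettor []
```

View pics/scene0.png

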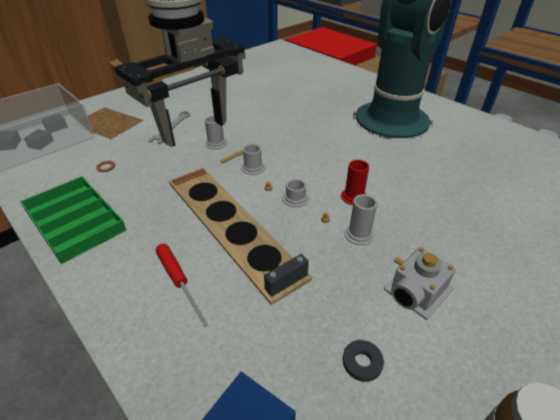

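View pics/side0.png

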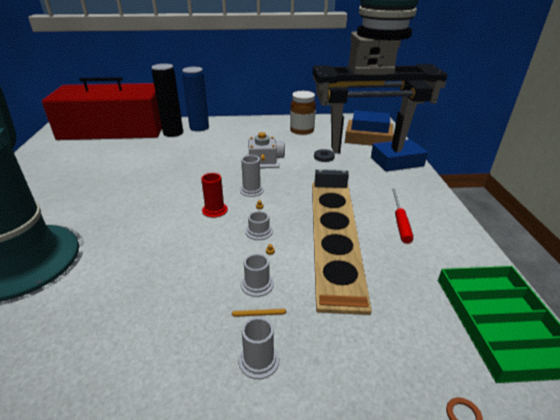

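View pics/wrist0.png

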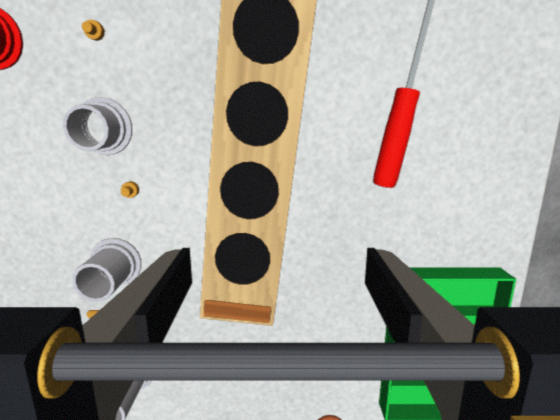

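The strip lies along y with the end block at +y. In the wrist picture the four pads are at (242,258), (249,190), (257,113) and (265,28). The grey trumpets stand in a row on the robot's side of the strip, and the red look-alike is beside the tallest. Next I'll fit the models to the detections.

```bash
cat > h.py <<'E'
from workcell import bot, vision, models
import cv2,numpy as np
from scipy.optimize import least_squares
A=np.linspace(0,2*np.pi,73)
def ring(x,y,z,r): return np.c_[x+r*np.cos(A),y+r*np.sin(A),np.full(73,z)]
def trumpet(p): x,y,h=p; return np.vstack([ring(x,y,0,.03),ring(x,y,.005,.03),ring(x,y,.012,.025),ring(x,y,h,.022)])
def pad(p): x,y,z=p; return ring(x,y,z,.032)
def proj(k,X):
    c=X@np.array(k['R']).T+k['t']; return (c@np.array(k['K']).T)[:,:2]/c[:,2:]
def box(k,X): u=proj(k,X); return np.r_[u.min(0),u.max(0)]
def ground(k,uv,z):
    R=np.array(k['R']);C=-R.T@k['t'];d=R.T@np.linalg.solve(k['K'],[*uv,1]);return (C+d*(z-C[2])/d[2])[:2]
def detect(cam,t,z):
    k=vision.get_calibration(cam); im=vision.get_image(cam); out=[]
    for d in models.silhouettes(cam,t):
        ys,xs=np.nonzero(d['mask'])
        if len(xs)<60 or d['p']<.4: continue
        b=np.array([xs.min(),ys.min(),xs.max()+1,ys.max()+1],float)
        col=np.median(im[d['mask']].astype(int),0)
        w=np.array([b[0]>2,b[1]>2,b[2]<558,b[3]<418],float)
        out.append(dict(cam=cam,k=k,b=b,w=w,col=col,p=d['p'],g=ground(k,((b[0]+b[2])/2,(b[1]+b[3])/2),z)))
    return out
def fit(model,ds,p0):
    f=lambda p:np.concatenate([(box(d['k'],model(p))-d['b'])*d['w'] for d in ds])
    s=least_squares(f,p0,x_scale=[.01]*3,loss='soft_l1',f_scale=1.5); return s.x,f(s.x)
def cluster(ds,tol):
    cl=[]
    for d in ds:
        for c in cl:
            if np.linalg.norm(np.mean([e['g'] for e in c],0)-d['g'])<tol and d['cam'] not in [e['cam'] for e in c]: c.append(d);break
        else: cl.append([d])
    return cl
E
python3 - <<'E'
from h import *
vision.get_image('scene')
for t,z,m in (('trumpet_40',.03,trumpet),('pad_a',.016,pad)):
    ds=sum([detect(c,t,z) for c in ('side','scene','wrist')],[])
    for c in cluster(ds,.045 if m is trumpet else .035):
        p,r=fit(m,c,[*np.mean([e['g'] for e in c],0),.05 if m is trumpet else .016])
        print(t,[e['cam'] for e in c],'pos',np.round(p,4),'rms',round(float(np.sqrt((r**2).mean())),2),'max',round(float(abs(r).max()),1),'col',c[0]['col'])
for c in ('side','scene'):
  for t in ('end_block','carburettor'): print(c,t,[(np.round(d['g'],3),d['b'].tolist()) for d in detect(c,t,.03)])
E
```

```text
trumpet_40 ['side', 'scene', 'wrist'] pos [0.4649 0.0622 0.037 ] rms 1.09 max 2.1 col [103.  99.  96.]
trumpet_40 ['side', 'scene', 'wrist'] pos [ 0.458  -0.2449  0.0686] rms 12.91 max 32.8 col [86. 84. 83.]
trumpet_40 ['side', 'scene'] pos [0.45   0.2316 0.0863] rms 0.53 max 0.9 col [86. 84. 83.]
trumpet_40 ['side', 'scene', 'wrist'] pos [ 0.4575 -0.0936  0.0539] rms 1.17 max 2.2 col [87. 85. 84.]
trumpet_40 ['side', 'scene'] pos [0.3651 0.1508 0.0883] rms 0.66 max 1.5 col [ 3.  3. 82.]
trumpet_40 ['wrist'] pos [0.3647 0.145  0.0324] rms 1.87 max 3.1 col [ 16.  18. 183.]
pad_a ['side', 'scene', 'wrist'] pos [ 0.6188 -0.0046  0.0149] rms 0.63 max 1.5 col [21. 20. 19.]
pad_a ['side', 'scene', 'wrist'] pos [0.6385 0.1547 0.0135] rms 0.91 max 1.5 col [20. 19. 19.]
pad_a ['side', 'scene', 'wrist'] pos [ 0.6098 -0.084   0.0159] rms 0.98 max 1.9 col [21. 19. 19.]
pad_a ['scene', 'wrist'] pos [0.6275 0.074  0.0107] rms 0.76 max 1.3 col [22. 22. 22.]
side end_block []
side carburettor [(array([0.495, 0.398]), [248.0, 132.0, 285.0, 168.0]), (array([ 0.46 , -0.096]), [241.0, 253.0, 274.0, 296.0])]
scene end_block [(array([0.647, 0.223]), [264.0, 255.0, 308.0, 296.0])]
scene carburettor [(array([0.494, 0.391]), [385.0, 248.0, 456.0, 319.0])]
```

The fits agree with the listed heights (37, 54, 69 and 86 mm). I use the pad centres from a common line:

| Trumpet | Trumpet x, y (m) | Pad x, y (m) |
|---|---|---|
| 88 | (0.450, 0.232) | (0.609, -0.084) |
| 72 | (0.458, -0.245) | (0.619, -0.005) |
| 56 | (0.458, -0.094) | (0.628, 0.075) |
| 40 | (0.465, 0.062) | (0.638, 0.154), next to the block |

I'll start with the 88.

carry_out --deltas '[{"xyz":[0.012,-0.01,0],"yaw":0,"claw":1},{"xyz":[0.035,-0.03,0],"yaw":0,"claw":1},{"xyz":[0.063,-0.054,0],"yaw":0,"claw":1},{"xyz":[0.093,-0.08,0],"yaw":0,"claw":1},{"xyz":[0.123,-0.106,0],"yaw":0,"claw":1},{"xyz":[0.153,-0.132,0],"yaw":0,"claw":1},{"xyz":[0.181,-0.156,0],"yaw":0,"claw":1},{"xyz":[0.204,-0.176,0],"yaw":0,"claw":1},{"xyz":[0.22,-0.19,0],"yaw":0,"claw":1},{"xyz":[0.23,-0.198,0.01],"yaw":0,"claw":1},{"xyz":[0.232,-0.2,0.03],"yaw":0,"claw":1},{"xyz":[0.232,-0.2,0.06],"yaw":0,"claw":1},{"xyz":[0.232,-0.2,0.09],"yaw":0,"claw":1},{"xyz":[0.232,-0.2,0.12],"yaw":0,"claw":1},{"xyz":[0.232,-0.2,0.145],"yaw":0,"claw":1},{"xyz":[0.232,-0.2,0.155],"yaw":0,"claw":1},{"xyz":[0.232,-0.2,0.158],"yaw":0,"claw":1},{"xyz":[0.232,-0.2,0.158],"yaw":0,"claw":1}]' --grip_force 20

```text
time_s: 3.45
eef_pos: [0.4502, 0.2321, 0.1447]
ee_rot: [0.707, 0.707, -0.0, -0.0]
ft_force: [-0.3, 0.3, -0.9]
opening: 0.0922
```

```bash
python3 - <<'E'
from h import *
o=bot.get_obs(); print(o['time_s'],np.round(o['eef_pos'],4),np.round(o['ee_rot'],3),np.round(o['ft_force'],1))
a=vision.get_image('scene'); b=vision.get_image('side')
x=cv2.resize(a[130:280,270:470],(800,600))[:, :]; y=cv2.resize(b[90:240,160:360],(800,600))
cv2.imwrite('pics/g1.png',cv2.resize(np.hstack([x,y]),(800,300)))
ds=detect('side','trumpet_40',.03)+detect('scene','trumpet_40',.03)
for c in cluster(ds,.05):
    p,r=fit(trumpet,c,[*np.mean([e['g'] for e in c],0),.05]); print([e['cam'] for e in c],np.round(p,4),round(float(abs(r).max()),1),c[0]['col'])
E
```

```text
3.45 [0.4502 0.2321 0.1447] [ 0.707  0.707 -0.    -0.   ] [-0.3  0.3 -0.9]
['side', 'scene'] [ 0.4577 -0.0899  0.0541] 1.3 [92. 89. 88.]
['side'] [0.4656 0.0657 0.0422] 0.1 [109. 103. 102.]
['side'] [0.3657 0.1536 0.0861] 0.1 [ 3.  4. 84.]
['side', 'scene'] [0.4498 0.2318 0.0838] 1.1 [87. 85. 84.]
['side', 'scene'] [ 0.4573 -0.244   0.0705] 1.1 [86. 84. 83.]
```

View pics/g1.png

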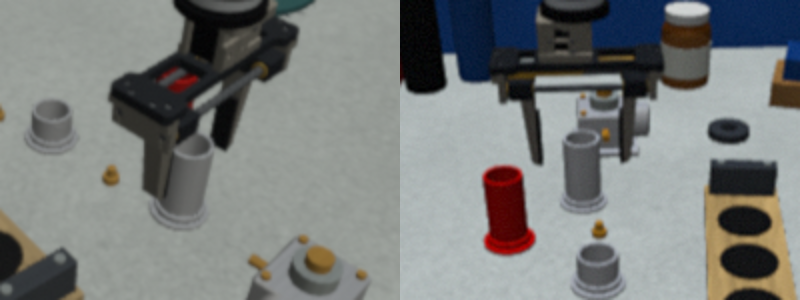

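The 88 at about (582,170) in the side crop stands centred between the open fingers, clear of the carburettor. Close and lift.

carry_out --deltas '[{"xyz":[0,0,0],"yaw":0,"claw":0},{"xyz":[0,0,0],"yaw":0,"claw":0},{"xyz":[0,0,0],"yaw":0,"claw":0},{"xyz":[0,0,0],"yaw":0,"claw":0},{"xyz":[0,0,0],"yaw":0,"claw":0},{"xyz":[0,0,0],"yaw":0,"claw":0},{"xyz":[0,0,0],"yaw":0,"claw":0},{"xyz":[0,0,-0.01],"yaw":0,"claw":0},{"xyz":[0,0,-0.03],"yaw":0,"claw":0},{"xyz":[0,0,-0.055],"yaw":0,"claw":0},{"xyz":[0,0,-0.08],"yaw":0,"claw":0},{"xyz":[0,0,-0.105],"yaw":0,"claw":0},{"xyz":[0,0,-0.118],"yaw":0,"claw":0},{"xyz":[0,0,-0.12],"yaw":0,"claw":0}]' --grip_force 25

```text
time_s: 4.92
eef_pos: [0.4511, 0.2326, 0.268]
ee_rot: [0.707, 0.707, 0.003, 0.001]
ft_force: [0.5, -1.3, -1.5]
opening: 0.0433
```

carry_out --deltas '[{"xyz":[-0.012,0.006,0],"yaw":0,"claw":0},{"xyz":[-0.036,0.018,0],"yaw":0,"claw":0},{"xyz":[-0.066,0.033,0],"yaw":0,"claw":0},{"xyz":[-0.098,0.049,0],"yaw":0,"claw":0},{"xyz":[-0.13,0.065,0],"yaw":0,"claw":0},{"xyz":[-0.162,0.081,0],"yaw":0,"claw":0},{"xyz":[-0.194,0.097,0],"yaw":0,"claw":0},{"xyz":[-0.226,0.114,0],"yaw":0,"claw":0},{"xyz":[-0.258,0.13,0],"yaw":0,"claw":0},{"xyz":[-0.286,0.144,0],"yaw":0,"claw":0},{"xyz":[-0.306,0.154,0],"yaw":0,"claw":0},{"xyz":[-0.316,0.159,0],"yaw":0,"claw":0},{"xyz":[-0.316,0.159,0.015],"yaw":0,"claw":0},{"xyz":[-0.316,0.159,0.035],"yaw":0,"claw":0},{"xyz":[-0.316,0.159,0.055],"yaw":0,"claw":0},{"xyz":[-0.316,0.159,0.075],"yaw":0,"claw":0},{"xyz":[-0.316,0.159,0.088],"yaw":0,"claw":0},{"xyz":[-0.316,0.159,0.092],"yaw":0,"claw":0},{"xyz":[-0.316,0.159,0.092],"yaw":0,"claw":0}]'

```text
time_s: 6.5
eef_pos: [0.6082, -0.0833, 0.1714]
ee_rot: [0.707, 0.707, -0.001, -0.001]
ft_force: [0.5, -0.3, -0.9]
opening: 0.0431
```

```bash
python3 - <<'E'
from h import *
o=bot.get_obs(); print(o['time_s'],np.round(o['eef_pos'],4),np.round(o['ee_rot'],3),np.round(o['ft_force'],1))
a=vision.get_image('scene'); b=vision.get_image('side')
x=cv2.resize(a[80:230,140:340],(800,600)); y=cv2.resize(b[170:320,240:440],(800,600))
cv2.imwrite('pics/g2.png',cv2.resize(np.hstack([x,y]),(800,300)))
E
```

```text
6.5 [ 0.6082 -0.0833  0.1714] [ 0.707  0.707 -0.001 -0.001] [ 0.5 -0.3 -0.9]
```

View pics/g2.png

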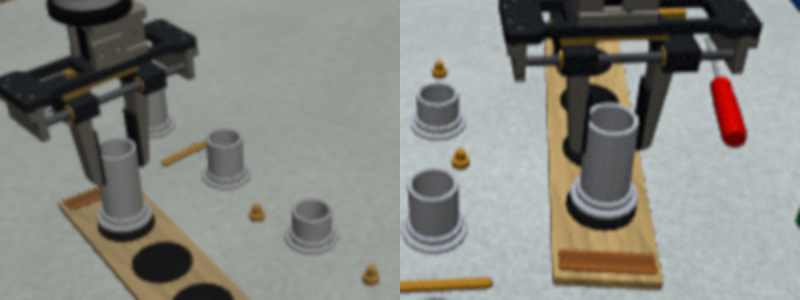

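The 88 hangs over the last pad, away from the block, centred and about 10 mm up. Lower, release and rise.

carry_out --deltas '[{"xyz":[0,0,0.004],"yaw":0,"claw":0},{"xyz":[0,0,0.008],"yaw":0,"claw":0},{"xyz":[0,0,0.01],"yaw":0,"claw":0},{"xyz":[0,0,0.011],"yaw":0,"claw":0},{"xyz":[0,0,0.011],"yaw":0,"claw":0},{"xyz":[0,0,0.011],"yaw":0,"claw":1},{"xyz":[0,0,0.011],"yaw":0,"claw":1},{"xyz":[0,0,0.011],"yaw":0,"claw":1},{"xyz":[0,0,0.011],"yaw":0,"claw":1},{"xyz":[0,0,0.011],"yaw":0,"claw":1},{"xyz":[0,0,0.011],"yaw":0,"claw":1},{"xyz":[0,0,0],"yaw":0,"claw":1},{"xyz":[0,0,-0.03],"yaw":0,"claw":1},{"xyz":[0,0,-0.065],"yaw":0,"claw":1},{"xyz":[0,0,-0.095],"yaw":0,"claw":1},{"xyz":[0,0,-0.11],"yaw":0,"claw":1}]'

```text
time_s: 7.93
eef_pos: [0.6104, -0.0842, 0.2878]
ee_rot: [0.707, 0.707, 0.002, 0.002]
ft_force: [0.6, 0.3, 0.5]
opening: 0.0917
```

```bash
cat >> h.py <<'E'
def check(z0s=(.0,)):
    o=bot.get_obs(); print(o['time_s'],np.round(o['eef_pos'],4),np.round(o['ft_force'],1),round(float(o['opening']),4))
    ds=detect('side','trumpet_40',.03)+detect('scene','trumpet_40',.03)
    for c in cluster(ds,.05):
        g=np.mean([e['g'] for e in c],0); z0=.016 if g[0]>.53 else 0
        m=lambda p: trumpet(p)+[0,0,z0]
        p,r=fit(m,c,[*g,.05]); print([e['cam'] for e in c],np.round(p,4),round(float(abs(r).max()),1),c[0]['col'])
E
python3 -c "
from h import *
check()"
```

```text
7.9333 [ 0.6104 -0.0842  0.2878] [0.6 0.3 0.5] 0.0917
['side', 'scene'] [0.3648 0.1504 0.0858] 0.9 [ 2.  3. 82.]
['side', 'scene'] [ 0.4579 -0.0894  0.054 ] 1.2 [88. 85. 84.]
['side', 'scene'] [0.467  0.0658 0.0392] 0.8 [104. 100.  98.]
['side', 'scene'] [ 0.4571 -0.2444  0.0709] 0.8 [86. 84. 83.]
['side'] [ 0.6117 -0.082   0.0875] 0.1 [86. 84. 83.]
['scene'] [ 0.6092 -0.0829  0.0859] 0.0 [ 98. 101. 100.]
```

The 88 stands at about (0.610, -0.083), within 2 mm of the pad centre. Now the 72.

carry_out --deltas '[{"xyz":[-0.01,-0.01,0],"yaw":0,"claw":1},{"xyz":[-0.03,-0.029,0],"yaw":0,"claw":1},{"xyz":[-0.055,-0.052,0],"yaw":0,"claw":1},{"xyz":[-0.08,-0.076,0],"yaw":0,"claw":1},{"xyz":[-0.105,-0.1,0],"yaw":0,"claw":1},{"xyz":[-0.13,-0.124,0],"yaw":0,"claw":1},{"xyz":[-0.15,-0.143,0],"yaw":0,"claw":1},{"xyz":[-0.16,-0.152,0],"yaw":0,"claw":1},{"xyz":[-0.16,-0.152,0.01],"yaw":0,"claw":1},{"xyz":[-0.16,-0.152,0.03],"yaw":0,"claw":1},{"xyz":[-0.16,-0.152,0.06],"yaw":0,"claw":1},{"xyz":[-0.16,-0.152,0.09],"yaw":0,"claw":1},{"xyz":[-0.16,-0.152,0.12],"yaw":0,"claw":1},{"xyz":[-0.16,-0.152,0.142],"yaw":0,"claw":1},{"xyz":[-0.16,-0.152,0.151],"yaw":0,"claw":1},{"xyz":[-0.16,-0.152,0.153],"yaw":0,"claw":1},{"xyz":[-0.16,-0.152,0.153],"yaw":0,"claw":1}]'

```text
time_s: 9.55
eef_pos: [0.4568, -0.2434, 0.1289]
ee_rot: [0.707, 0.707, -0.0, -0.001]
ft_force: [-0.3, -0.4, 0.8]
opening: 0.092
```

carry_out --deltas '[{"xyz":[0,0,0],"yaw":0,"claw":0},{"xyz":[0,0,0],"yaw":0,"claw":0},{"xyz":[0,0,0],"yaw":0,"claw":0},{"xyz":[0,0,0],"yaw":0,"claw":0},{"xyz":[0,0,0],"yaw":0,"claw":0},{"xyz":[0,0,0],"yaw":0,"claw":0},{"xyz":[0,0,0],"yaw":0,"claw":0},{"xyz":[0,0,-0.01],"yaw":0,"claw":0},{"xyz":[0,0,-0.03],"yaw":0,"claw":0},{"xyz":[0,0,-0.055],"yaw":0,"claw":0},{"xyz":[0,0,-0.08],"yaw":0,"claw":0},{"xyz":[0,0,-0.105],"yaw":0,"claw":0},{"xyz":[0,0,-0.118],"yaw":0,"claw":0},{"xyz":[0,0,-0.12],"yaw":0,"claw":0},{"xyz":[0,0,-0.12],"yaw":0,"claw":0}]'

```text
time_s: 10.8
eef_pos: [0.4571, -0.2441, 0.2507]
ee_rot: [0.707, 0.707, 0.0, 0.001]
ft_force: [0.3, 0.4, -1.7]
opening: 0.0428
```

carry_out --deltas '[{"xyz":[0.01,0.007,0],"yaw":0,"claw":0},{"xyz":[0.03,0.02,0],"yaw":0,"claw":0},{"xyz":[0.057,0.038,0],"yaw":0,"claw":0},{"xyz":[0.087,0.059,0],"yaw":0,"claw":0},{"xyz":[0.117,0.079,0],"yaw":0,"claw":0},{"xyz":[0.147,0.099,0],"yaw":0,"claw":0},{"xyz":[0.177,0.12,0],"yaw":0,"claw":0},{"xyz":[0.205,0.139,0],"yaw":0,"claw":0},{"xyz":[0.227,0.154,0],"yaw":0,"claw":0},{"xyz":[0.239,0.162,0],"yaw":0,"claw":0},{"xyz":[0.239,0.162,0],"yaw":0,"claw":0},{"xyz":[0.239,0.162,0.015],"yaw":0,"claw":0},{"xyz":[0.239,0.162,0.035],"yaw":0,"claw":0},{"xyz":[0.239,0.162,0.055],"yaw":0,"claw":0},{"xyz":[0.239,0.162,0.075],"yaw":0,"claw":0},{"xyz":[0.239,0.162,0.09],"yaw":0,"claw":0},{"xyz":[0.239,0.162,0.098],"yaw":0,"claw":0},{"xyz":[0.239,0.162,0.102],"yaw":0,"claw":0},{"xyz":[0.239,0.162,0.103],"yaw":0,"claw":0},{"xyz":[0.239,0.162,0.103],"yaw":0,"claw":0}]'

```text
time_s: 12.47
eef_pos: [0.6178, -0.0071, 0.1483]
ee_rot: [0.708, 0.706, -0.002, -0.0]
ft_force: [-5.9, -0.4, 11.1]
opening: 0.0427
```

carry_out --deltas '[{"xyz":[0,0,0],"yaw":0,"claw":0},{"xyz":[0,0,0],"yaw":0,"claw":1},{"xyz":[0,0,0],"yaw":0,"claw":1},{"xyz":[0,0,0],"yaw":0,"claw":1},{"xyz":[0,0,0],"yaw":0,"claw":1},{"xyz":[0,0,0],"yaw":0,"claw":1},{"xyz":[0,0,0],"yaw":0,"claw":1},{"xyz":[0,0,-0.01],"yaw":0,"claw":1},{"xyz":[0,0,-0.035],"yaw":0,"claw":1},{"xyz":[0,0,-0.07],"yaw":0,"claw":1},{"xyz":[0,0,-0.1],"yaw":0,"claw":1},{"xyz":[0,0,-0.118],"yaw":0,"claw":1},{"xyz":[0,0,-0.12],"yaw":0,"claw":1}]'

```text
time_s: 13.55
eef_pos: [0.621, -0.0049, 0.272]
ee_rot: [0.707, 0.707, 0.003, 0.003]
ft_force: [1.3, 0.8, 0.2]
opening: 0.0919
```

```bash
python3 -c "
from h import *
check()"
```

```text
13.55 [ 0.621  -0.0049  0.272 ] [1.3 0.8 0.2] 0.0919
['side', 'scene'] [0.3663 0.1532 0.0873] 0.8 [ 2.  3. 80.]
['side', 'scene'] [0.465  0.0665 0.0413] 1.5 [107. 103. 101.]
['side', 'scene'] [ 0.4586 -0.0885  0.0538] 0.9 [87. 84. 83.]
['side', 'scene'] [ 0.6184 -0.0056  0.07  ] 2.9 [86. 84. 83.]
['side'] [ 0.6117 -0.082   0.0875] 0.1 [84. 82. 82.]
['scene'] [ 0.6118 -0.087   0.0819] 5.0 [101. 103. 102.]
```

The 72 stands at (0.618, -0.006). Now the 56, at about (0.458, -0.090).

carry_out --deltas '[{"xyz":[-0.007,-0.013,0],"yaw":0,"claw":1},{"xyz":[-0.019,-0.036,0],"yaw":0,"claw":1},{"xyz":[-0.034,-0.064,0],"yaw":0,"claw":1},{"xyz":[-0.05,-0.095,0],"yaw":0,"claw":1},{"xyz":[-0.065,-0.123,0],"yaw":0,"claw":1},{"xyz":[-0.078,-0.147,0],"yaw":0,"claw":1},{"xyz":[-0.085,-0.161,0],"yaw":0,"claw":1},{"xyz":[-0.085,-0.161,0.01],"yaw":0,"claw":1},{"xyz":[-0.085,-0.161,0.03],"yaw":0,"claw":1},{"xyz":[-0.085,-0.161,0.06],"yaw":0,"claw":1},{"xyz":[-0.085,-0.161,0.09],"yaw":0,"claw":1},{"xyz":[-0.085,-0.161,0.12],"yaw":0,"claw":1},{"xyz":[-0.085,-0.161,0.142],"yaw":0,"claw":1},{"xyz":[-0.085,-0.161,0.15],"yaw":0,"claw":1},{"xyz":[-0.085,-0.161,0.152],"yaw":0,"claw":1},{"xyz":[-0.085,-0.161,0.152],"yaw":0,"claw":1}]'

```text
time_s: 15.08
eef_pos: [0.458, -0.0897, 0.1139]
ee_rot: [0.707, 0.707, -0.0, -0.001]
ft_force: [0.5, 0.4, 0.3]
opening: 0.0919
```

carry_out --deltas '[{"xyz":[0,0,0],"yaw":0,"claw":0},{"xyz":[0,0,0],"yaw":0,"claw":0},{"xyz":[0,0,0],"yaw":0,"claw":0},{"xyz":[0,0,0],"yaw":0,"claw":0},{"xyz":[0,0,0],"yaw":0,"claw":0},{"xyz":[0,0,0],"yaw":0,"claw":0},{"xyz":[0,0,0],"yaw":0,"claw":0},{"xyz":[0,0,-0.01],"yaw":0,"claw":0},{"xyz":[0,0,-0.03],"yaw":0,"claw":0},{"xyz":[0,0,-0.055],"yaw":0,"claw":0},{"xyz":[0,0,-0.08],"yaw":0,"claw":0},{"xyz":[0,0,-0.105],"yaw":0,"claw":0},{"xyz":[0,0,-0.118],"yaw":0,"claw":0},{"xyz":[0,0,-0.12],"yaw":0,"claw":0},{"xyz":[0,0,-0.12],"yaw":0,"claw":0}]'

```text
time_s: 16.33
eef_pos: [0.4582, -0.0901, 0.2357]
ee_rot: [0.707, 0.707, 0.001, 0.001]
ft_force: [-0.5, -0.2, -0.7]
opening: 0.0438
```

carry_out --deltas '[{"xyz":[0.008,0.008,0],"yaw":0,"claw":0},{"xyz":[0.024,0.024,0],"yaw":0,"claw":0},{"xyz":[0.045,0.046,0],"yaw":0,"claw":0},{"xyz":[0.068,0.07,0],"yaw":0,"claw":0},{"xyz":[0.092,0.095,0],"yaw":0,"claw":0},{"xyz":[0.116,0.12,0],"yaw":0,"claw":0},{"xyz":[0.138,0.142,0],"yaw":0,"claw":0},{"xyz":[0.156,0.161,0],"yaw":0,"claw":0},{"xyz":[0.165,0.17,0],"yaw":0,"claw":0},{"xyz":[0.165,0.17,0],"yaw":0,"claw":0},{"xyz":[0.165,0.17,0.015],"yaw":0,"claw":0},{"xyz":[0.165,0.17,0.035],"yaw":0,"claw":0},{"xyz":[0.165,0.17,0.055],"yaw":0,"claw":0},{"xyz":[0.165,0.17,0.075],"yaw":0,"claw":0},{"xyz":[0.165,0.17,0.09],"yaw":0,"claw":0},{"xyz":[0.165,0.17,0.097],"yaw":0,"claw":0},{"xyz":[0.165,0.17,0.1],"yaw":0,"claw":0},{"xyz":[0.165,0.17,0.102],"yaw":0,"claw":0},{"xyz":[0.165,0.17,0.102],"yaw":0,"claw":0}]'

```text
time_s: 17.92
eef_pos: [0.628, 0.0748, 0.133]
ee_rot: [0.707, 0.707, 0.0, 0.0]
ft_force: [-0.6, 0.6, -1.2]
opening: 0.0434
```

carry_out --deltas '[{"xyz":[0,0,0.001],"yaw":0,"claw":0},{"xyz":[0,0,0.002],"yaw":0,"claw":0},{"xyz":[0,0,0.002],"yaw":0,"claw":0},{"xyz":[0,0,0.002],"yaw":0,"claw":1},{"xyz":[0,0,0.002],"yaw":0,"claw":1},{"xyz":[0,0,0.002],"yaw":0,"claw":1},{"xyz":[0,0,0.002],"yaw":0,"claw":1},{"xyz":[0,0,0.002],"yaw":0,"claw":1},{"xyz":[0,0,0.002],"yaw":0,"claw":1},{"xyz":[0,0,-0.01],"yaw":0,"claw":1},{"xyz":[0,0,-0.035],"yaw":0,"claw":1},{"xyz":[0,0,-0.07],"yaw":0,"claw":1},{"xyz":[0,0,-0.1],"yaw":0,"claw":1},{"xyz":[0,0,-0.118],"yaw":0,"claw":1},{"xyz":[0,0,-0.12],"yaw":0,"claw":1}]'

```text
time_s: 19.17
eef_pos: [0.6301, 0.0753, 0.2583]
ee_rot: [0.707, 0.707, 0.004, 0.003]
ft_force: [0.9, 0.2, -0.0]
opening: 0.092
```

```bash
python3 -c "
from h import *
check()"
```

```text
19.1667 [0.6301 0.0753 0.2583] [ 0.9  0.2 -0. ] 0.092
['side', 'scene'] [0.6281 0.076  0.0542] 3.0 [86. 85. 83.]
['side', 'scene'] [0.4655 0.0656 0.0389] 1.1 [102.5  98.   95. ]
['side', 'scene'] [ 0.6183 -0.0368  0.0529] 17.9 [82. 81. 79.]
['side', 'scene'] [0.3646 0.1516 0.0867] 1.3 [ 2.  3. 79.]
['scene'] [ 0.6146 -0.0851  0.0866] 5.5 [102. 104. 103.]
```

carry_out --deltas '[{"xyz":[-0.001,-0.012,0],"yaw":0,"claw":1},{"xyz":[-0.002,-0.035,0],"yaw":0,"claw":1},{"xyz":[-0.004,-0.064,0],"yaw":0,"claw":1},{"xyz":[-0.006,-0.095,0],"yaw":0,"claw":1},{"xyz":[-0.008,-0.125,0],"yaw":0,"claw":1},{"xyz":[-0.009,-0.149,0],"yaw":0,"claw":1},{"xyz":[-0.01,-0.163,0],"yaw":0,"claw":1},{"xyz":[-0.01,-0.163,0.01],"yaw":0,"claw":1},{"xyz":[-0.01,-0.163,0.03],"yaw":0,"claw":1},{"xyz":[-0.01,-0.163,0.06],"yaw":0,"claw":1},{"xyz":[-0.01,-0.163,0.09],"yaw":0,"claw":1},{"xyz":[-0.01,-0.163,0.12],"yaw":0,"claw":1},{"xyz":[-0.01,-0.163,0.139],"yaw":0,"claw":1},{"xyz":[-0.01,-0.163,0.146],"yaw":0,"claw":1},{"xyz":[-0.01,-0.163,0.148],"yaw":0,"claw":1},{"xyz":[-0.01,-0.163,0.148],"yaw":0,"claw":1}]'

```text
time_s: 20.7
eef_pos: [0.465, 0.0649, 0.1039]
ee_rot: [0.707, 0.707, -0.001, -0.0]
ft_force: [0.3, -0.3, -0.1]
opening: 0.0916
```

carry_out --deltas '[{"xyz":[0,0,0],"yaw":0,"claw":0},{"xyz":[0,0,0],"yaw":0,"claw":0},{"xyz":[0,0,0],"yaw":0,"claw":0},{"xyz":[0,0,0],"yaw":0,"claw":0},{"xyz":[0,0,0],"yaw":0,"claw":0},{"xyz":[0,0,0],"yaw":0,"claw":0},{"xyz":[0,0,0],"yaw":0,"claw":0},{"xyz":[0,0,-0.01],"yaw":0,"claw":0},{"xyz":[0,0,-0.03],"yaw":0,"claw":0},{"xyz":[0,0,-0.055],"yaw":0,"claw":0},{"xyz":[0,0,-0.08],"yaw":0,"claw":0},{"xyz":[0,0,-0.105],"yaw":0,"claw":0},{"xyz":[0,0,-0.118],"yaw":0,"claw":0},{"xyz":[0,0,-0.12],"yaw":0,"claw":0},{"xyz":[0,0,-0.12],"yaw":0,"claw":0}]'

```text
time_s: 21.95
eef_pos: [0.4652, 0.065, 0.2257]
ee_rot: [0.707, 0.707, 0.001, 0.001]
ft_force: [-0.4, -0.5, -1.3]
opening: 0.0438
```

carry_out --deltas '[{"xyz":[0.005,0.01,0],"yaw":0,"claw":0},{"xyz":[0.014,0.027,0],"yaw":0,"claw":0},{"xyz":[0.026,0.05,0],"yaw":0,"claw":0},{"xyz":[0.039,0.075,0],"yaw":0,"claw":0},{"xyz":[0.052,0.101,0],"yaw":0,"claw":0},{"xyz":[0.065,0.126,0],"yaw":0,"claw":0},{"xyz":[0.077,0.149,0],"yaw":0,"claw":0},{"xyz":[0.085,0.165,0],"yaw":0,"claw":0},{"xyz":[0.089,0.173,0],"yaw":0,"claw":0},{"xyz":[0.089,0.173,0],"yaw":0,"claw":0},{"xyz":[0.089,0.173,0.015],"yaw":0,"claw":0},{"xyz":[0.089,0.173,0.035],"yaw":0,"claw":0},{"xyz":[0.089,0.173,0.055],"yaw":0,"claw":0},{"xyz":[0.089,0.173,0.075],"yaw":0,"claw":0},{"xyz":[0.089,0.173,0.09],"yaw":0,"claw":0},{"xyz":[0.089,0.173,0.097],"yaw":0,"claw":0},{"xyz":[0.089,0.173,0.1],"yaw":0,"claw":0},{"xyz":[0.089,0.173,0.102],"yaw":0,"claw":0},{"xyz":[0.089,0.173,0.102],"yaw":0,"claw":0}]'

```text
time_s: 23.53
eef_pos: [0.6381, 0.1538, 0.1231]
ee_rot: [0.707, 0.707, 0.0, 0.0]
ft_force: [0.5, 0.3, -1.0]
opening: 0.0436
```

carry_out --deltas '[{"xyz":[0,0,0.001],"yaw":0,"claw":0},{"xyz":[0,0,0.002],"yaw":0,"claw":0},{"xyz":[0,0,0.002],"yaw":0,"claw":0},{"xyz":[0,0,0.002],"yaw":0,"claw":1},{"xyz":[0,0,0.002],"yaw":0,"claw":1},{"xyz":[0,0,0.002],"yaw":0,"claw":1},{"xyz":[0,0,0.002],"yaw":0,"claw":1},{"xyz":[0,0,0.002],"yaw":0,"claw":1},{"xyz":[0,0,0.002],"yaw":0,"claw":1},{"xyz":[0,0,-0.01],"yaw":0,"claw":1},{"xyz":[0,0,-0.035],"yaw":0,"claw":1},{"xyz":[0,0,-0.07],"yaw":0,"claw":1},{"xyz":[0,0,-0.105],"yaw":0,"claw":1},{"xyz":[0,0,-0.14],"yaw":0,"claw":1},{"xyz":[-0.01,-0.02,-0.17],"yaw":0,"claw":1},{"xyz":[-0.03,-0.05,-0.19],"yaw":0,"claw":1},{"xyz":[-0.06,-0.08,-0.2],"yaw":0,"claw":1},{"xyz":[-0.09,-0.11,-0.2],"yaw":0,"claw":1},{"xyz":[-0.11,-0.13,-0.2],"yaw":0,"claw":1},{"xyz":[-0.12,-0.14,-0.2],"yaw":0,"claw":1}]'

```text
time_s: 25.2
eef_pos: [0.4954, 0.0308, 0.324]
ee_rot: [0.708, 0.706, -0.0, 0.001]
ft_force: [-0.4, -0.8, -0.7]
opening: 0.0918
```

```bash
python3 - <<'E'
from h import *
check()
a=vision.get_image('scene'); b=vision.get_image('side'); w=vision.get_image('wrist')
k={c:vision.get_calibration(c) for c in ('scene','side','wrist')}
P=[(.6094,-.0841,.088),(.6189,-.0047,.072),(.6284,.0747,.056),(.6379,.1542,.040)]
for n,im in (('scene',a),('side',b),('wrist',w)):
    for x,y,h in P:
        for r,z in ((.03,.016),(.022,.016+h),(.032,.016)):
            cv2.polylines(im,[np.round(proj(k[n],ring(x,y,z,r))).astype(int)],True,(0,255,0) if r!=.032 else (0,0,255),1)
x=cv2.resize(a[100:310,150:350],(400,420)); y=cv2.resize(b[120:320,280:380],(210,420))
cv2.imwrite('pics/f.png',np.hstack([x,y])); cv2.imwrite('pics/fw.png',w)
for c in ('side','scene'): print(c,[(np.round(d['g'],3),d['b'].tolist()) for d in detect(c,'carburettor',.03)])
E
```

```text
25.2 [0.4954 0.0308 0.324 ] [-0.4 -0.8 -0.7] 0.0918
['side', 'scene'] [0.6391 0.1549 0.0392] 2.7 [92. 89. 88.]
['side', 'scene'] [ 0.6187 -0.0066  0.0716] 1.9 [84. 82. 81.]
['side'] [ 0.6127 -0.0824  0.0857] 0.4 [81. 80. 79.]
['side', 'scene'] [0.6289 0.0755 0.0544] 3.1 [84. 82. 81.]
['scene'] [0.366  0.1522 0.0876] 0.2 [11. 12. 94.]
['scene'] [ 0.6107 -0.0906  0.0823] 3.4 [96. 98. 97.]
side [(array([0.494, 0.392]), [247.0, 132.0, 285.0, 170.0])]
scene [(array([0.494, 0.389]), [385.0, 247.0, 455.0, 319.0])]
```

View pics/f.png

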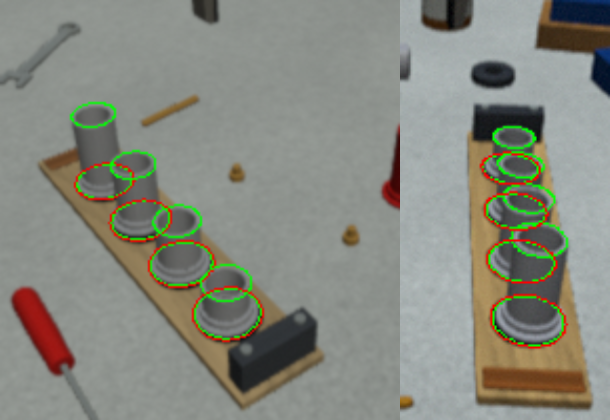

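View pics/fw.png

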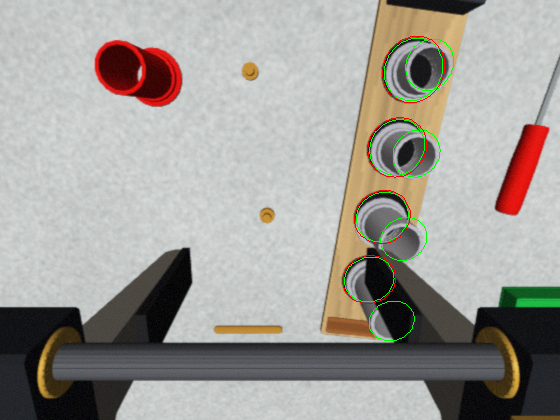

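The overlays match in the scene and side views. All four trumpets stand upright on their pads in order from the block, with only thin pad crescents showing, so offsets are a few mm at most. The gripper is clear, so I'm handing in.

```bash
python3 -c "
from workcell import bot
print(bot.finish_job(), bot.get_obs()['time_s'])"
```

```text
the job is handed in; nothing more can be done
the job is handed in; nothing more can be done
```

All four trumpets are standing foot down on the pads in height order: the 40 mm next to the steel end block, then 56, 72 and the 88 farthest from it. The job took about 25 s on the robot's clock before hand-in. The gripper is open and well clear of everything.

- **Position:** in the last check, the 40, 56 and 72, each fitted from two cameras, were within about 2 mm of their pad centres. All four looked upright in the pictures, and the height readings fit their assigned pads.
- **Carburettor and red look-alike:** I moved neither. The carburettor was detected in the same place as at the start, to within a few mm in the scene view and about 6 mm in the side view.
- **Disagreements:**
  - **88:** because neighbours and fingers partly hid it, it was fitted from each camera separately. The two results disagree by about 8 mm along the row, with the scene fit 6 to 7 mm off its pad centre. The picture and an earlier clear view (within 3 mm) support it being centred.
  - **Wrist overlay:** it was offset a few pixels, probably because the arm was still settling.
  - **72:** it met its pad with about 11 N while being set down, well under the limits.

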